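# Take apart the pile of power-unit parts and lay each on its mat

### The job

The parts of a dismantled power unit lie crossed in a pile on the lab bench: take the pile apart from the top down, lifting each part off without dragging those beneath, and set it down (do not drop it) upright in the middle of its own mat, lengthways within the outline, before moving the next. The green relay board goes on the orange mat, the yellow-wound transformer on the blue mat, the aluminium heat sink on the red mat and the black power adapter on the white mat. Leave the red bin and the spray can where they stand, and do not disturb the parts already laid out.

Things in the scene. Friction and masses are not known exactly. Their poses are not given: they have to be found in the camera images.
- relay_mid (a point): green relay board, topmost of the pile: green base with three blue relay blocks across its top; a loose block 80 x 42 x 26 mm (long, wide, high), 120 g give or take 20 percent. The point is its centre, half-way up (13 mm above its underside); its x axis runs along its 80 mm length, y across its 42 mm width, z up. Flat sides and top: grasp it from above across its width. Belongs on the orange mat.
- trafo_mid (a point): transformer, second from the top: yellow winding in the middle between two dark steel core blocks; a loose block 92 x 46 x 30 mm (long, wide, high), 450 g give or take 20 percent. The point is its centre, half-way up (15 mm above its underside); its x axis runs along its 92 mm length, y across its 46 mm width, z up. Flat sides and top: grasp it from above across its width. Belongs on the blue mat.
- sink_mid (a point): heat sink, third from the top: bare aluminium with long fins; a loose block 120 x 48 x 27 mm (long, wide, high), 280 g give or take 20 percent. The point is its centre, half-way up (13.5 mm above its underside); its x axis runs along its 120 mm length, y across its 48 mm width, z up. Flat sides and top: grasp it from above across its width. Belongs on the red mat.
- adapter_mid (a point): black power adapter, at the bottom of the pile on the table: black plastic with a grey label; a loose block 130 x 54 x 32 mm (long, wide, high), 350 g give or take 20 percent. The point is its centre, half-way up (16 mm above its underside); its x axis runs along its 130 mm length, y across its 54 mm width, z up. Flat sides and top: grasp it from above across its width. Belongs on the white mat.
- mat_orange: orange foam mat fixed to the table, 150 x 80 mm, 5 mm thick, with a dark outline the size of the part that belongs there. Origin at the centre of its underside (on the table); x along its 150 mm length, z up. Either way round will do for the part.
- mat_blue: blue foam mat fixed to the table, 150 x 80 mm, 5 mm thick, with a dark outline the size of the part that belongs there. Origin at the centre of its underside (on the table); x along its 150 mm length, z up. Either way round will do for the part.
- mat_red: red foam mat fixed to the table, 150 x 80 mm, 5 mm thick, with a dark outline the size of the part that belongs there. Origin at the centre of its underside (on the table); x along its 150 mm length, z up. Either way round will do for the part.
- mat_white: white foam mat fixed to the table, 150 x 80 mm, 5 mm thick, with a dark outline the size of the part that belongs there. Origin at the centre of its underside (on the table); x along its 150 mm length, z up. Either way round will do for the part.
- bin: small red open bin of green wall plugs, loose, 110 x 75 x 45 mm high, a bystander: leave it alone. Origin at the centre of its underside.
- can: green spray can with a paper label, loose, 54 mm in diameter and 140 mm high, a bystander: leave it standing. Origin at the centre of its underside.
Mind the look-alikes: they are no part of the job. There is more than one size of the part that bears relay_mid; the job needs the middle-sized.

How it is judged:
By the outcome, as a careful person would: the job done as asked, in the order asked, and still so for the second after the job is handed in, with the robot touching nothing.
It also fails if it takes over 120 s, if anything falls off the work surface, if the arm or the gripper's body presses on something with over 40 N, if the wrist force passes 120 N, or if a joint passes its speed limit or range.

### The arm

A 7-joint arm with a two-finger parallel gripper is mounted at the origin on the work surface. World frame = base frame: x ahead of the robot, y to its left, z up, the work surface at z = 0. Lengths are in m, angles in rad, forces in N, time in s.
With the tool pointing down it reaches from about 0.4 to 0.85 m from the base axis. Payload 4.5 kg.
Tool frame: the origin (TCP) lies between the finger pads; the fingertips stand 19 mm ahead of it and the grasp point (between the pads) is the TCP (r.tips_ahead is the distance from the TCP to the fingertips, in m); z points along the fingers, y is the line along which they close (so a half turn about z gives the same grasp; the last joint's range is limited). The gripper opens to 88 mm and grips with 3 to 60 N. Pads are 18 mm wide; open, the fingers measure 123 mm over their backs; the gripper's body (75 mm by 187 mm) begins 45 mm behind the grasp point.
Start: joints at [1.36, 0.689, -0.195, 1.565, 0.157, 0.902, -0.215], TCP at [0.152, -0.606, 0.258] pointing down, gripper open.
Joint ranges: [-3.01, 3.01], [-0.46, 2.08], [-1.47, 1.51], [0.13, 2.56], [-1, 4.14], [0.04, 2.09], [-2.66, 2.66]. Speed limits (rad/s): [2.57, 2.57, 3.14, 3.14, 3.14, 3.14, 3.14].

### API

Orientations are given as a unit quaternion [x, y, z, w].
In Python, from plant import r, cams, models gives the robot as it stands. The module is installed in compiled form; this text tells all that it offers.
- The arm moves only by the tool jog_arm, never from a script. Its arguments are lists of equal length, an entry for each row: "turn": the turn, a rotation vector about the tool's x, y, z in rad, a list of three; "translation": the shift along the tool's x, y, z in m, a list of three; "grip": the closure, from 0 (fully open) to 1 (shut). In form: {"turn": [[ax, ay, az], ...], "translation": [[tx, ty, tz], ...], "grip": [grip, ...]}. A call has 1 to 20 rows; each row is the pose to reach, as a shift and turn from the pose commanded when the call began, along the tool's axes at that moment; what a row does not reach only later rows make up. A row lasts 1/8 s, in which the tool goes at most 62.5 mm and 10.7 degrees, less where a joint would pass 70% of its speed; a pose out of reach is approached as far as the arm can. A call with a gripper value outside its range is refused whole. The fingers move at their own pace and stop on an object; "force" is the grip in N (left out, the last holds). Time passes only in rows, so rows that repeat a pose let the fingers close. It gives the time, the measured TCP pose, the force, the opening and the grip force at its end, in the units of the state.
- r.get_state(): the state, without advancing time (a new reading comes with each control period).
- cams.snapshot(name): name is "scene" or "top"; returns the picture (480x640x3 uint8, red, green, blue); there is no depth.
- cams.camera_params(name): a dict with "fx", "fy", "cx", "cy" (pixels), "eye" and "orientation" of the camera in the world. Camera axes: x right, y up, looking along -z (the intrinsics and any distortion apply to the point x, -y, -z); pixel columns grow to the right and rows downward; lengths in m; the calibration is good to about 2 mm. A picture is of the moment at which its call begins. camera_params takes no time and is no camera call.
- r.finish_job(): hands the job in; it is judged then, once.
Trained networks look in the newest picture that a camera, given by its name, has taken for a name from the list of things; names that differ only in an ending like _2 or _b are one class to them, and where a whole thing is asked for, a point or a joint stands for the part that bears it (a point fixed in the world has none). Each returns a list of dicts, best first, with "p" (0 to 1); they miss things now and then, are a little off and sometimes report something else, mostly with a low value. They report only what shows in the picture. A call takes as long as a camera call. They do not tell look-alikes from the thing itself.
- models.find_in(camera, name): "position" ([x, y, z] in m, in world coordinates, good to about 4 mm: the middle of the surface that is visible of it).
- models.masks_of(camera, name): "pixels" (480x640 bool, what is visible of it).
- models.place_of(camera, name): "position" ([x, y, z] in m, in world coordinates, good to about 4 mm: a listed point, or the origin of a listed thing).
The state is a dict: "clock": time; "q": joint angles; "qd": joint speeds; "joint_torque": joint torques, N m; "tool_pos": TCP position; "eef_rot": TCP orientation; "contact_force": force on the tool from outside, world axes, zero at the start; "moment": the same for the moment, N m; "opening": opening from 0.0 (shut) to 1.0 (fully open); "finger_force": force on a finger pad.
Only numpy, scipy, OpenCV 4.12 (cv2) and the standard library are available. Lean on these libraries where they do the work, as an engineer would, in place of code of your own. Each camera call takes 0.05 s, during which the arm holds its last target. There are 200 camera calls.

## Working session

There is one attempt and no reset: what is moved stays moved. The work goes in short steps, Python scripts to look and compute and a tool call to move; the robot and the scene stay as the last step left them, time stands still between calls to the robot, and variables do not carry over. Pictures are saved under pics/ and viewed, at most 14 in all, crops included, and the job is handed in when it is done.

Besides the shell and the picture viewer there is one more tool, called after "Call:" as name(argument=value, ...), one argument or row to a line, values as JSON. jog_arm: Moves the arm, as the interface text tells. Its arguments: {"type":"object","properties":{"turn":{"type":"array"},"translation":{"type":"array"},"grip":{"type":"array"},"force":{"type":"number"}},"required":["turn","translation","grip"]}

```bash
mkdir -p pics; python3 - <<'E'
from plant import r,cams,models
import cv2
for c in("scene","top"):
    cv2.imwrite(f"pics/{c}0.png",cams.snapshot(c)[:,:,::-1]); print(c,cams.camera_params(c))
    for n in "relay_mid trafo_mid sink_mid adapter_mid mat_orange mat_blue mat_red mat_white bin can".split():
        print(n,[(round(d['p'],2),[round(float(v),3) for v in d['position']]) for d in models.place_of(c,n)])
print(r.get_state())
E
```

```text
scene {'fx': 499.2124258094885, 'fy': 499.2124258094885, 'cx': 321.98066746054405, 'cy': 239.68856819888566, 'eye': array([1.01735207, 0.32418116, 0.97172573]), 'orientation': array([0.14656866, 0.25641421, 0.84127898, 0.45279031])}
relay_mid [(0.95, [0.618, 0.236, 0.101]), (0.84, [0.215, 0.298, 0.019]), (0.58, [0.748, 0.307, 0.011]), (0.44, [0.617, 0.243, 0.016])]
trafo_mid [(0.78, [0.621, 0.241, 0.077])]
sink_mid [(0.91, [0.616, 0.241, 0.046])]
adapter_mid [(0.64, [0.614, 0.242, 0.018])]
mat_orange [(0.89, [0.442, -0.351, -0.001])]
mat_blue [(0.79, [0.434, -0.118, 0.001])]
mat_red [(0.77, [0.425, 0.357, 0.002])]
mat_white [(0.82, [0.624, -0.009, 0.001])]
bin [(0.92, [0.44, 0.129, 0.0])]
can [(0.79, [0.633, -0.242, 0.005])]
top {'fx': 474.78650108942014, 'fy': 474.78650108942014, 'cx': 318.547516596147, 'cy': 240.383653767088, 'eye': array([0.382082  , 0.01017675, 1.04370356]), 'orientation': array([ 0.025114  , -0.03921157, -0.70092199,  0.71171631])}
relay_mid [(0.91, [0.616, 0.236, 0.1]), (0.74, [0.747, 0.302, 0.001]), (0.71, [0.221, 0.296, 0.014]), (0.6, [0.617, 0.24, 0.017])]
t
[... 433 characters left out ...]
3016,  0.68907717, -0.19460576,  1.56530787,  0.15727355,
        0.90249671, -0.21514181]), 'qd': array([-1.10760988e-03, -6.63458762e-05, -8.81695632e-04,  2.01962650e-04,
       -2.02547346e-04,  9.44210142e-05,  8.65394870e-04]), 'joint_torque': array([ 3.07764358e-04, -5.27500784e+01, -1.26702849e+00, -1.53744364e+01,
       -5.19793213e-02, -6.32408919e-04,  3.50370101e-05]), 'tool_pos': array([ 0.15149404, -0.60638116,  0.25775501]), 'eef_rot': array([9.92522388e-01, 1.22062717e-01, 2.26205945e-05, 4.23653948e-05]), 'contact_force': array([-1.36046755,  0.08308862,  0.48226579]), 'moment': array([0.0189835 , 0.00662311, 0.00514701]), 'finger_force': 0.0, 'opening': 0.9997534000660555}
```

View images.

View pics/top0.png

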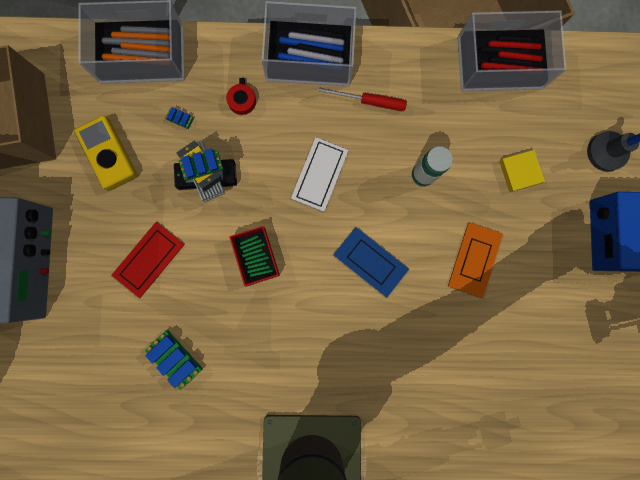

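View pics/scene0.png

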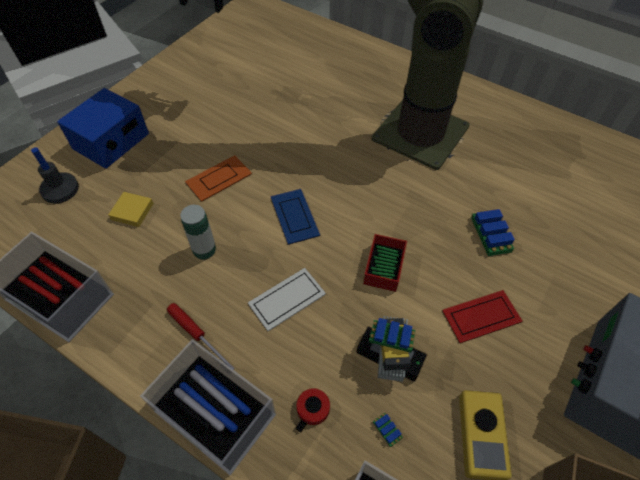

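```bash
cat > h.py <<'E'
from plant import r,cams,models
import cv2,numpy as np
from scipy.optimize import minimize
from scipy.spatial.transform import Rotation as R
P={c:cams.camera_params(c) for c in("scene","top")}
def proj(c,X):
    p=P[c]; v=R.from_quat(p["orientation"]).inv().apply(np.asarray(X)-p["eye"])
    return np.c_[p["cx"]+p["fx"]*v[:,0]/-v[:,2],p["cy"]-p["fy"]*v[:,1]/-v[:,2]]
def box(x,y,z,yaw,d):
    s=np.array([[a,b,e] for a in(-.5,.5) for b in(-.5,.5) for e in(-.5,.5)])*d
    return R.from_euler("z",yaw).apply(s)+[x,y,z]
S=4
def hull(c,q,d):
    m=np.zeros((480*S,640*S),np.uint8)
    h=cv2.convexHull((proj(c,box(*q,d))*S+S/2-.5).astype(np.float32))
    cv2.fillConvexPoly(m,np.round(h).astype(np.int32),1); return m>0
def masks(name,pos,views=("scene","top")):
    out={}
    for c in views:
        l=[]
        for d in models.masks_of(c,name):
            ys,xs=np.nonzero(d["pixels"])
            l.append((np.hypot(*(np.array([xs.mean(),ys.mean()])-proj(c,[pos])[0])),d))
        if l:
            e,d=min(l,key=lambda t:t[0]); print(c,name,"off",round(e,1),"p",round(d["p"],2),"n",d["pixels"].sum())
            out[c]=cv2.resize(d["pixels"].astype(np.uint8),None,fx=S,fy=S,interpolation=0)>0
    return out
def fit(name,pos,d,occl=(),fixz=False):
    """fit box pose (x,y,z mid,yaw) to masks; occl: boxes (q,d) in front, ignored"""
    M=masks(name,pos); ig={c:np.any([hull(c,*o) for o in occl],0) if occl else np.zeros((480*S,640*S),bool) for c in M}
    def cost(q):
        if fixz: q=[q[0],q[1],pos[2],q[3]]
        t=0
        for c,m in M.items():
            b=hull(c,q,d)&~ig[c]; k=m&~ig[c]; t+=1-(b&k).sum()/max(1,(b|k).sum())
        return t/len(M)
    y0=min(np.arange(0,np.pi,np.pi/12),key=lambda y:cost([*pos,y]))
    s=np.array([*pos,y0]); sx=np.vstack([s]+[s+np.eye(4)[i]*[.008,.008,.006,.12][i] for i in range(4)])
    o=minimize(cost,s,method="Nelder-Mead",options=dict(initial_simplex=sx,xatol=1e-4,fatol=1e-4,maxiter=150))
    q=o.x
    print(name,"xyz",np.round(q[:3],4),"yaw",round(np.degrees(q[3]),1),"cost",round(o.fun,3)); return q
def pix2plane(c,uv,z):
    p=P[c]; v=R.from_quat(p["orientation"]).apply([(uv[0]-p["cx"])/p["fx"],-(uv[1]-p["cy"])/p["fy"],-1])
    return p["eye"]+v*(z-p["eye"][2])/v[2]
def snap(n):
    for c in("scene","top"): cv2.imwrite(f"pics/{c}{n}.png",cams.snapshot(c)[:,:,::-1])
def go(x,y,z,yaw):
    """tool-frame shift and turn for TCP at xyz, pointing down, part length along yaw (tool y across)"""
    s=r.get_state(); T=R.from_quat(s["eef_rot"]); p=s["tool_pos"]
    X=T.apply([1,0,0]); cur=np.arctan2(X[1],X[0])
    dy=(yaw-cur+np.pi/2)%np.pi-np.pi/2
    print("tcp",np.round(p,4),"yaw",round(np.degrees(cur),1),"q7",round(s["q"][6],2),"F",np.round(s["contact_force"],1),"open",round(s["opening"]*88,1),"t",s["clock"])
    print("shift",np.round(T.inv().apply(np.array([x,y,z])-p),4),"turn z",round(-dy,3),"or",round(-dy+np.sign(dy)*np.pi,3))
E
python3 - <<'E'
from h import *
snap(1)
D=[.15,.08,.005]
fit("relay_mid",[.617,.236,.102],[.08,.042,.026])
fit("mat_orange",[.442,-.354,.0025],D);fit("mat_blue",[.434,-.121,.0025],D)
fit("mat_red",[.426,.361,.0025],D);fit("mat_white",[.629,-.010,.0025],D)
a=cv2.imread("pics/top1.png")[120:220,150:260];b=cv2.imread("pics/scene1.png")[300:400,340:450]
cv2.imwrite("pics/pile1.png",np.hstack([cv2.resize(i,None,fx=3.6,fy=3.6,interpolation=2) for i in(a,b)]))
E
```

```text
scene relay_mid off 1.5 p 0.76 n 1124
top relay_mid off 2.2 p 0.69 n 876
relay_mid xyz [0.6186 0.2342 0.099 ] yaw 109.1 cost 0.104
scene mat_orange off 0.5 p 0.6 n 1478
top mat_orange off 1.4 p 0.58 n 2539
mat_orange xyz [ 4.399e-01 -3.565e-01  4.000e-04] yaw 161.7 cost 0.033
scene mat_blue off 0.3 p 0.57 n 1694
top mat_blue off 2.5 p 0.81 n 2511
mat_blue xyz [ 0.4318 -0.1243  0.003 ] yaw 52.2 cost 0.039
scene mat_red off 2.4 p 0.79 n 2331
top mat_red off 1.4 p 0.77 n 2635
mat_red xyz [0.4291 0.363  0.0008] yaw 142.2 cost 0.048
scene mat_white off 1.1 p 0.77 n 2257
top mat_white off 1.6 p 0.82 n 2335
mat_white xyz [ 0.6258 -0.0094 -0.001 ] yaw 159.1 cost 0.041
```

View pics/pile1.png

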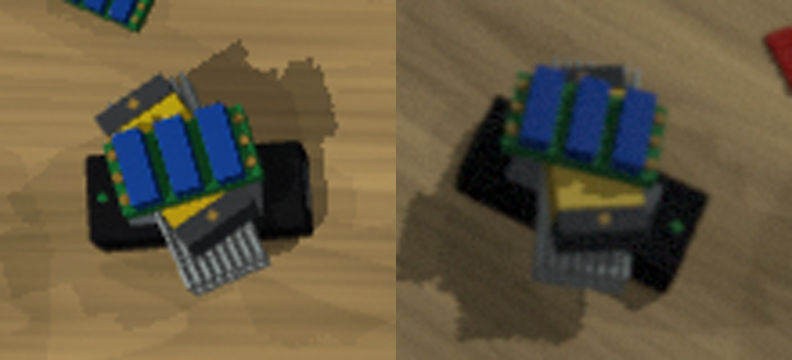

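```bash
cat >> h.py <<'E'
def rect(c,m,z):
    """min-area rectangle of a pixel mask cast on plane z -> centre, yaw deg of long side, sizes mm"""
    m=m.astype(np.uint8); n,l,st,_=cv2.connectedComponentsWithStats(m); m=(l==1+st[1:,4].argmax()).astype(np.uint8)
    k=cv2.findContours(m,0,1)[0]; k=max(k,key=cv2.contourArea)[:,0]
    X=np.array([pix2plane(c,u,z)[:2] for u in k])*1000
    b=cv2.boxPoints(cv2.minAreaRect(X.astype(np.float32))); e1,e2=b[1]-b[0],b[2]-b[1]
    L=max(e1,e2,key=np.linalg.norm)
    print(c,"ctr",np.round(b.mean(0),1),"yaw",round(np.degrees(np.arctan2(L[1],L[0]))%180,1),"size",np.round([np.linalg.norm(e1),np.linalg.norm(e2)],1))
def hsv(c,n,lo,hi,roi):
    i=cv2.cvtColor(cv2.imread(f"pics/{c}{n}.png"),cv2.COLOR_BGR2HSV); m=cv2.inRange(i,lo,hi)>0
    k=np.zeros_like(m); x0,y0,x1,y1=roi; k[y0:y1,x0:x1]=1; return m&k
E
python3 - <<'E'
from h import *
rect("top",hsv("top",1,(45,100,30),(130,255,255),(170,135,230,200)),.113)
rect("scene",hsv("scene",1,(45,100,30),(130,255,255),(355,310,425,355)),.113)
for n,p in dict(mat_orange=(.44,-.356),mat_blue=(.432,-.124),mat_red=(.428,.362),mat_white=(.627,-.01)).items():
    for c,m in masks(n,[*p,.005]).items(): rect(c,m[::S,::S],.005)
go(.6180,.2360,.22,np.radians(105))
E
```

```text
top ctr [616.6 229.7] yaw 107.4 size [81.3 49.1]
scene ctr [623.5 236.6] yaw 109.1 size [80.  53.2]
scene mat_orange off 1.6 p 0.6 n 1478
top mat_orange off 0.4 p 0.58 n 2539
scene ctr [ 442.4 -353.2] yaw 162.5 size [151.5  85.4]
top ctr [ 440.8 -355.8] yaw 162.7 size [151.7  84.6]
scene mat_blue off 1.6 p 0.57 n 1694
top mat_blue off 0.7 p 0.81 n 2511
scene ctr [ 431.8 -122.6] yaw 52.5 size [ 83.2 157.6]
top ctr [ 430.9 -125.1] yaw 52.7 size [ 82.4 152.2]
scene mat_red off 1.9 p 0.79 n 2331
top mat_red off 0.5 p 0.77 n 2635
scene ctr [430.6 364. ] yaw 142.8 size [152.   80.5]
top ctr [429.5 361.2] yaw 142.6 size [152.9  83.6]
scene mat_white off 1.5 p 0.77 n 2257
top mat_white off 1.0 p 0.82 n 2335
scene ctr [626.8  -7. ] yaw 159.1 size [149.6  81.5]
top ctr [625.8 -10. ] yaw 159.3 size [150.1  80.5]
tcp [ 0.1515 -0.6064  0.2577] yaw 14.0 q7 -0.22 F [ 1. -0. -0.] open 87.7 t 2.1
shift [ 0.6567 -0.7042  0.0377] turn z 1.554 or -1.588
```

Call:
jog_arm(
  turn=[
    [0,0,-1.66],
    [0,0,-1.66],
    [0,0,-1.66],
    [0,0,-1.66],
    [0,0,-1.66],
    [0,0,-1.66],
    [0,0,-1.66],
    [0,0,-1.66],
    [0,0,-1.66],
    [0,0,-1.66],
    [0,0,-1.66],
    [0,0,-1.66],
    [0,0,-1.66],
    [0,0,-1.66],
    [0,0,-1.66],
    [0,0,-1.66],
    [0,0,-1.66],
    [0,0,-1.66],
    [0,0,-1.66],
    [0,0,-1.66],
  ],
  translation=[
    [0.657,-0.703,0.038],
    [0.657,-0.703,0.038],
    [0.657,-0.703,0.038],
    [0.657,-0.703,0.038],
    [0.657,-0.703,0.038],
    [0.657,-0.703,0.038],
    [0.657,-0.703,0.038],
    [0.657,-0.703,0.038],
    [0.657,-0.703,0.038],
    [0.657,-0.703,0.038],
    [0.657,-0.703,0.038],
    [0.657,-0.703,0.038],
    [0.657,-0.703,0.038],
    [0.657,-0.703,0.038],
    [0.657,-0.703,0.038],
    [0.657,-0.703,0.038],
    [0.657,-0.703,0.038],
    [0.657,-0.703,0.038],
    [0.657,-0.703,0.038],
    [0.657,-0.703,0.038],
  ],
  grip=[0,0,0,0,0,0,0,0,0,0,0,0,0,0,0,0,0,0,0,0],
  force=15,
)

```text
clock: 4.6
tool_pos: [0.6186, 0.2336, 0.2199]
eef_rot: [0.58, 0.814, -0.0, 0.0]
contact_force: [0.4, -0.8, 0.3]
opening: 0.999
finger_force: 0.0
```

```bash
python3 - <<'E'
from h import *
go(.6185,.2345,.111,np.radians(108.5))
E
```

```text
tcp [0.6186 0.2336 0.2199] yaw 109.1 q7 -0.49 F [ 0.4 -0.8  0.3] open 87.9 t 4.6
shift [0.0009 0.0003 0.1089] turn z 0.01 or -3.132
```

Call:
jog_arm(
  turn=[
    [0,0,0],
    [0,0,0],
    [0,0,0],
    [0,0,0],
    [0,0,0],
    [0,0,0],
    [0,0,0],
    [0,0,0],
    [0,0,0],
    [0,0,0],
    [0,0,0],
  ],
  translation=[
    [0,0,0.05],
    [0,0,0.085],
    [0,0,0.1],
    [0,0,0.108],
    [0,0,0.108],
    [0,0,0.108],
    [0,0,0.108],
    [0,0,0.108],
    [0,0,0.108],
    [0,0,0.108],
    [0,0,0.108],
  ],
  grip=[0,0,0,0,0,0.3,0.4,0.5,0.7,1,1],
  force=15,
)

```text
clock: 5.98
tool_pos: [0.6185, 0.2349, 0.1118]
eef_rot: [0.58, 0.815, -0.0, 0.0]
contact_force: [0.5, -1.0, 0.0]
opening: 0.479
finger_force: 14.9
```

Gripped at 42 mm. Lift, then check.

Call:
jog_arm(
  turn=[
    [0,0,0],
    [0,0,0],
    [0,0,0],
    [0,0,0],
    [0,0,0],
    [0,0,0],
    [0,0,0],
  ],
  translation=[
    [0,0,-0.01],
    [0,0,-0.025],
    [0,0,-0.05],
    [0,0,-0.09],
    [0,0,-0.12],
    [0,0,-0.12],
    [0,0,-0.12],
  ],
  grip=[1,1,1,1,1,1,1],
)

```text
clock: 6.85
tool_pos: [0.6181, 0.2344, 0.2312]
eef_rot: [0.58, 0.815, -0.001, -0.0]
contact_force: [-0.4, -0.4, -1.1]
opening: 0.477
finger_force: 14.9
```

```bash
python3 - <<'E'
from h import *
go(.4405,-.3555,.22,np.radians(162.3))
E
```

```text
tcp [0.6181 0.2344 0.2312] yaw 109.1 q7 -0.48 F [-0.4 -0.4 -1.1] open 42.0 t 6.85
shift [-0.499  -0.3612  0.012 ] turn z -0.928 or 2.214
```

Call:
jog_arm(
  turn=[
    [0,0,2.214],
    [0,0,2.214],
    [0,0,2.214],
    [0,0,2.214],
    [0,0,2.214],
    [0,0,2.214],
    [0,0,2.214],
    [0,0,2.214],
    [0,0,2.214],
    [0,0,2.214],
    [0,0,2.214],
    [0,0,2.214],
    [0,0,2.214],
    [0,0,2.214],
    [0,0,2.214],
    [0,0,2.214],
  ],
  translation=[
    [-0.499,-0.361,0.012],
    [-0.499,-0.361,0.012],
    [-0.499,-0.361,0.012],
    [-0.499,-0.361,0.012],
    [-0.499,-0.361,0.012],
    [-0.499,-0.361,0.012],
    [-0.499,-0.361,0.012],
    [-0.499,-0.361,0.012],
    [-0.499,-0.361,0.012],
    [-0.499,-0.361,0.012],
    [-0.499,-0.361,0.012],
    [-0.499,-0.361,0.012],
    [-0.499,-0.361,0.012],
    [-0.499,-0.361,0.012],
    [-0.499,-0.361,0.012],
    [-0.499,-0.361,0.012],
  ],
  grip=[1,1,1,1,1,1,1,1,1,1,1,1,1,1,1,1],
)

```text
clock: 8.85
tool_pos: [0.441, -0.3548, 0.2197]
eef_rot: [0.988, -0.154, -0.0, -0.0]
contact_force: [0.3, 0.3, -1.6]
opening: 0.478
finger_force: 14.9
```

```bash
python3 - <<'E'
from h import *
snap(2)
go(.4405,-.3555,.029,np.radians(162.3))
q=fit("trafo_mid",[.621,.241,.074],[.092,.046,.030])
a=cv2.imread("pics/top2.png")[120:220,150:260];b=cv2.imread("pics/scene2.png")[100:240,150:304]
cv2.imwrite("pics/v2.png",np.hstack([cv2.resize(i,(396,360),interpolation=2) for i in(a,b)]))
E
```

```text
tcp [ 0.4411 -0.3549  0.2198] yaw -17.7 q7 -1.28 F [ 0.2  0.6 -1.2] open 41.7 t 8.95
shift [-0.0004  0.0008  0.1908] turn z 0.0 or -3.141
scene trafo_mid off 2.2 p 0.94 n 1298
top trafo_mid off 0.5 p 0.88 n 1201
trafo_mid xyz [0.6221 0.2418 0.0725] yaw 36.9 cost 0.074
```

View pics/v2.png

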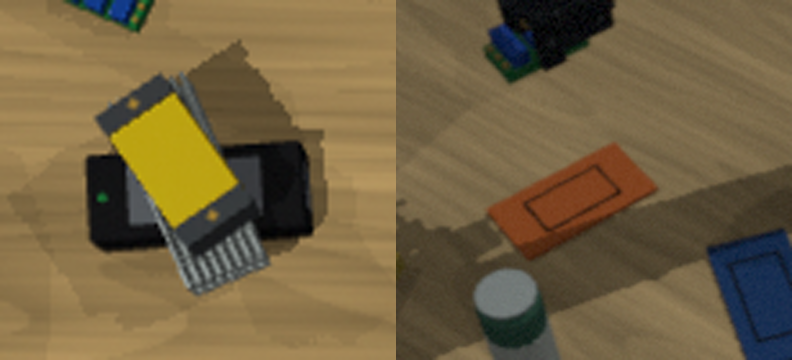

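Call:
jog_arm(
  turn=[
    [0,0,0],
    [0,0,0],
    [0,0,0],
    [0,0,0],
    [0,0,0],
    [0,0,0],
    [0,0,0],
    [0,0,0],
  ],
  translation=[
    [0,0.001,0.05],
    [0,0.001,0.1],
    [0,0.001,0.14],
    [0,0.001,0.17],
    [0,0.001,0.183],
    [0,0.001,0.189],
    [0,0.001,0.191],
    [0,0.001,0.191],
  ],
  grip=[1,1,1,1,1,1,1,1],
)

```text
clock: 10.05
tool_pos: [0.4413, -0.3562, 0.0296]
eef_rot: [0.988, -0.154, 0.001, 0.0]
contact_force: [0.2, 0.5, -0.8]
opening: 0.48
finger_force: 14.9
```

Call:
jog_arm(
  turn=[
    [0,0,0],
    [0,0,0],
    [0,0,0],
  ],
  translation=[
    [0,0,0.001],
    [0,0,0.0015],
    [0,0,0.0015],
  ],
  grip=[1,1,1],
)

```text
clock: 10.42
tool_pos: [0.441, -0.356, 0.0277]
eef_rot: [0.988, -0.154, 0.0, 0.0]
contact_force: [-0.1, 0.1, 3.7]
opening: 0.476
finger_force: 14.9
```

Contact (3.7 N). Release and rise.

Call:
jog_arm(
  turn=[
    [0,0,0],
    [0,0,0],
    [0,0,0],
    [0,0,0],
    [0,0,0],
    [0,0,0],
    [0,0,0],
    [0,0,0],
    [0,0,0],
    [0,0,0],
  ],
  translation=[
    [0,0,0],
    [0,0,0],
    [0,0,0],
    [0,0,0],
    [0,0,-0.02],
    [0,0,-0.06],
    [0,0,-0.12],
    [0,0,-0.18],
    [0,0,-0.192],
    [0,0,-0.192],
  ],
  grip=[0.6,0.4,0,0,0,0,0,0,0,0],
)

```text
clock: 11.68
tool_pos: [0.4409, -0.356, 0.2206]
eef_rot: [0.988, -0.154, 0.001, 0.001]
contact_force: [0.3, 0.1, -0.9]
opening: 1.002
finger_force: 0.0
```

```bash
python3 - <<'E'
from h import *
go(.622,.2418,.2,np.radians(36.9))
E
```

```text
tcp [ 0.4409 -0.356   0.2206] yaw -17.7 q7 -1.28 F [ 0.3  0.1 -0.9] open 88.2 t 11.675
shift [-0.0094 -0.6245  0.0201] turn z -0.953 or 2.188
```

Call:
jog_arm(
  turn=[
    [0,0,-0.953],
    [0,0,-0.953],
    [0,0,-0.953],
    [0,0,-0.953],
    [0,0,-0.953],
    [0,0,-0.953],
    [0,0,-0.953],
    [0,0,-0.953],
    [0,0,-0.953],
    [0,0,-0.953],
    [0,0,-0.953],
    [0,0,-0.953],
    [0,0,-0.953],
    [0,0,-0.953],
  ],
  translation=[
    [-0.009,-0.625,0.02],
    [-0.009,-0.625,0.02],
    [-0.009,-0.625,0.02],
    [-0.009,-0.625,0.02],
    [-0.009,-0.625,0.02],
    [-0.009,-0.625,0.02],
    [-0.009,-0.625,0.02],
    [-0.009,-0.625,0.02],
    [-0.009,-0.625,0.02],
    [-0.009,-0.625,0.02],
    [-0.009,-0.625,0.02],
    [-0.009,-0.625,0.02],
    [-0.009,-0.625,0.02],
    [-0.009,-0.625,0.02],
  ],
  grip=[0,0,0,0,0,0,0,0,0,0,0,0,0,0],
)

```text
clock: 13.42
tool_pos: [0.6224, 0.2403, 0.1991]
eef_rot: [0.949, 0.315, -0.0, 0.0]
contact_force: [0.3, 0.7, -0.5]
opening: 1.002
finger_force: 0.0
```

```bash
python3 - <<'E'
from h import *
snap(3)
go(.622,.2418,.081,np.radians(36.9))
fit("relay_mid",[.441,-.356,.018],[.08,.042,.026])
fit("mat_orange",[.441,-.356,.0025],[.15,.08,.005])
a=cv2.imread("pics/top3.png")[210:310,430:520]
cv2.imwrite("pics/v3.png",cv2.resize(a,(540,600),interpolation=2))
E
```

```text
tcp [0.6225 0.2411 0.1993] yaw 36.8 q7 -1.49 F [ 0.2 -0.4  0.3] open 87.9 t 13.525
shift [ 0.     -0.0009  0.1183] turn z -0.002 or 3.14
scene relay_mid off 1.0 p 0.87 n 574
top relay_mid off 0.6 p 0.84 n 845
relay_mid xyz [ 0.4399 -0.3573  0.0149] yaw 161.0 cost 0.103
scene mat_orange off 3.0 p 0.56 n 896
top mat_orange off 1.9 p 0.66 n 1808
mat_orange xyz [ 0.4399 -0.3554  0.0023] yaw 161.9 cost 0.38
```

View pics/v3.png

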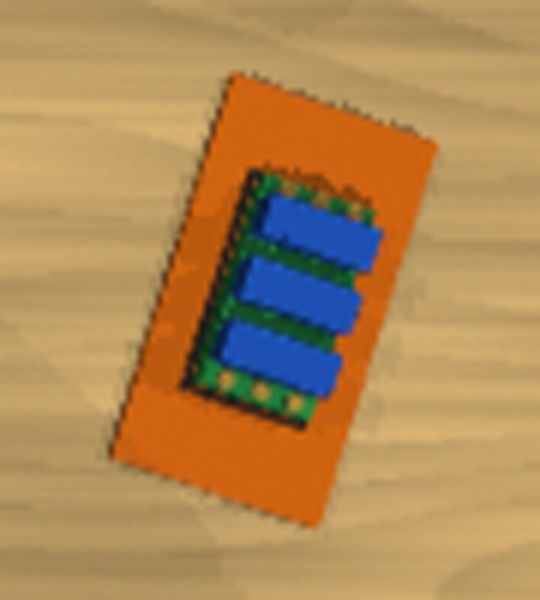

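Call:
jog_arm(
  turn=[
    [0,0,0],
    [0,0,0],
    [0,0,0],
    [0,0,0],
    [0,0,0],
    [0,0,0],
    [0,0,0],
    [0,0,0],
    [0,0,0],
    [0,0,0],
    [0,0,0],
    [0,0,0],
  ],
  translation=[
    [0,-0.001,0.05],
    [0,-0.001,0.09],
    [0,-0.001,0.11],
    [0,-0.001,0.117],
    [0,-0.001,0.117],
    [0,-0.001,0.117],
    [0,-0.001,0.117],
    [0,-0.001,0.117],
    [0,-0.001,0.117],
    [0,-0.001,0.117],
    [0,-0.001,0.117],
    [0,-0.001,0.117],
  ],
  grip=[0,0,0,0,0,0.3,0.38,0.45,0.5,0.7,1,1],
  force=30,
)

```text
clock: 15.22
tool_pos: [0.6219, 0.243, 0.0823]
eef_rot: [0.949, 0.316, 0.0, 0.0]
contact_force: [-0.8, -0.2, 2.6]
opening: 0.52
finger_force: 30.0
```

Call:
jog_arm(
  turn=[
    [0,0,0],
    [0,0,0],
    [0,0,0],
    [0,0,0],
    [0,0,0],
    [0,0,0],
    [0,0,0],
  ],
  translation=[
    [0,0,-0.008],
    [0,0,-0.02],
    [0,0,-0.05],
    [0,0,-0.09],
    [0,0,-0.12],
    [0,0,-0.12],
    [0,0,-0.12],
  ],
  grip=[1,1,1,1,1,1,1],
)

```text
clock: 16.1
tool_pos: [0.6207, 0.2426, 0.2009]
eef_rot: [0.949, 0.316, -0.001, 0.0]
contact_force: [0.1, 0.3, -5.5]
opening: 0.522
finger_force: 30.0
```

```bash
python3 - <<'E'
from h import *
go(.4315,-.1235,.2,np.radians(52.4))
E
```

```text
tcp [0.6207 0.2426 0.2009] yaw 36.9 q7 -1.5 F [ 0.1  0.3 -5.5] open 45.9 t 16.1
shift [-0.3711  0.1792  0.0018] turn z -0.271 or 2.871
```

Call:
jog_arm(
  turn=[
    [0,0,-0.271],
    [0,0,-0.271],
    [0,0,-0.271],
    [0,0,-0.271],
    [0,0,-0.271],
    [0,0,-0.271],
    [0,0,-0.271],
    [0,0,-0.271],
    [0,0,-0.271],
    [0,0,-0.271],
  ],
  translation=[
    [-0.371,0.179,0.002],
    [-0.371,0.179,0.002],
    [-0.371,0.179,0.002],
    [-0.371,0.179,0.002],
    [-0.371,0.179,0.002],
    [-0.371,0.179,0.002],
    [-0.371,0.179,0.002],
    [-0.371,0.179,0.002],
    [-0.371,0.179,0.002],
    [-0.371,0.179,0.002],
  ],
  grip=[1,1,1,1,1,1,1,1,1,1],
)

```text
clock: 17.35
tool_pos: [0.4332, -0.1213, 0.1999]
eef_rot: [0.897, 0.443, 0.0, -0.0]
contact_force: [-0.0, 0.4, -4.6]
opening: 0.523
finger_force: 30.0
```

```bash
python3 - <<'E'
from h import *
snap(4)
go(.4315,-.1235,.029,np.radians(52.4))
fit("sink_mid",[.617,.243,.045],[.12,.048,.027])
E
```

```text
tcp [ 0.433  -0.1216  0.2001] yaw 52.6 q7 -0.84 F [ 0.6  0.5 -4.6] open 45.8 t 17.45
shift [-0.0025 -0.      0.1711] turn z 0.003 or -3.139
scene sink_mid off 1.5 p 0.82 n 1540
top sink_mid off 0.9 p 0.65 n 1402
sink_mid xyz [0.6172 0.2419 0.0464] yaw 24.7 cost 0.075
```

Call:
jog_arm(
  turn=[
    [0,0,0],
    [0,0,0],
    [0,0,0],
    [0,0,0],
    [0,0,0],
    [0,0,0],
    [0,0,0],
    [0,0,0],
    [0,0,0],
  ],
  translation=[
    [-0.001,0,0.05],
    [-0.002,0,0.1],
    [-0.002,0,0.14],
    [-0.002,0,0.16],
    [-0.002,0,0.168],
    [-0.002,0,0.17],
    [-0.002,0,0.1715],
    [-0.002,0,0.1725],
    [-0.002,0,0.1725],
  ],
  grip=[1,1,1,1,1,1,1,1,1],
)

```text
clock: 18.68
tool_pos: [0.4316, -0.1242, 0.0283]
eef_rot: [0.897, 0.442, 0.001, 0.0]
contact_force: [-1.4, 0.2, 3.5]
opening: 0.522
finger_force: 30.0
```

Contact; release and rise.

Call:
jog_arm(
  turn=[
    [0,0,0],
    [0,0,0],
    [0,0,0],
    [0,0,0],
    [0,0,0],
    [0,0,0],
    [0,0,0],
    [0,0,0],
    [0,0,0],
    [0,0,0],
  ],
  translation=[
    [0,0,0],
    [0,0,0],
    [0,0,0],
    [0,0,0],
    [0,0,-0.02],
    [0,0,-0.06],
    [0,0,-0.12],
    [0,0,-0.17],
    [0,0,-0.172],
    [0,0,-0.172],
  ],
  grip=[0.6,0.4,0,0,0,0,0,0,0,0],
)

```text
clock: 19.92
tool_pos: [0.4309, -0.1249, 0.1994]
eef_rot: [0.897, 0.441, -0.0, 0.0]
contact_force: [-0.7, 0.9, -0.8]
opening: 0.997
finger_force: 0.0
```

```bash
python3 - <<'E'
from h import *
go(.6172,.2419,.17,np.radians(24.7))
E
```

```text
tcp [ 0.4309 -0.1249  0.1994] yaw 52.4 q7 -1.24 F [-0.7  0.9 -0.8] open 87.8 t 19.925
shift [ 0.4043 -0.0763  0.029 ] turn z 0.483 or -2.659
```

Call:
jog_arm(
  turn=[
    [0,0,0.483],
    [0,0,0.483],
    [0,0,0.483],
    [0,0,0.483],
    [0,0,0.483],
    [0,0,0.483],
    [0,0,0.483],
    [0,0,0.483],
    [0,0,0.483],
    [0,0,0.483],
    [0,0,0.483],
  ],
  translation=[
    [0.404,-0.076,0.029],
    [0.404,-0.076,0.029],
    [0.404,-0.076,0.029],
    [0.404,-0.076,0.029],
    [0.404,-0.076,0.029],
    [0.404,-0.076,0.029],
    [0.404,-0.076,0.029],
    [0.404,-0.076,0.029],
    [0.404,-0.076,0.029],
    [0.404,-0.076,0.029],
    [0.404,-0.076,0.029],
  ],
  grip=[0,0,0,0,0,0,0,0,0,0,0],
)

```text
clock: 21.3
tool_pos: [0.6175, 0.2406, 0.1707]
eef_rot: [0.977, 0.214, -0.0, 0.001]
contact_force: [0.5, 0.7, -0.1]
opening: 1.003
finger_force: 0.0
```

```bash
python3 - <<'E'
from h import *
snap(5)
go(.6172,.2419,.055,np.radians(24.7))
fit("trafo_mid",[.4315,-.124,.020],[.092,.046,.030])
fit("adapter_mid",[.6145,.243,.016],[.13,.054,.032],fixz=True)
a=cv2.imread("pics/top5.png")[210:310,320:420]
cv2.imwrite("pics/v5.png",cv2.resize(a,(500,500),interpolation=2))
E
```

```text
tcp [0.6175 0.2412 0.1709] yaw 24.7 q7 -1.99 F [-0.5 -0.4 -0. ] open 88.2 t 21.4
shift [-0.     -0.0008  0.1159] turn z -0.0 or 3.141
scene trafo_mid off 0.4 p 0.87 n 823
top trafo_mid off 1.2 p 0.77 n 952
trafo_mid xyz [ 0.4317 -0.1244  0.0203] yaw 52.4 cost 0.058
scene adapter_mid off 161.8 p 0.25 n 969
top adapter_mid off 228.3 p 0.15 n 1054
adapter_mid xyz [0.6145 0.243  0.016 ] yaw 0.0 cost 1.0
```

View pics/v5.png

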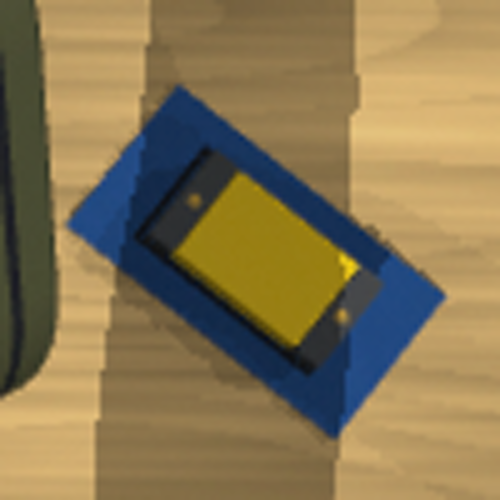

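Call:
jog_arm(
  turn=[
    [0,0,0],
    [0,0,0],
    [0,0,0],
    [0,0,0],
    [0,0,0],
    [0,0,0],
    [0,0,0],
    [0,0,0],
    [0,0,0],
    [0,0,0],
    [0,0,0],
    [0,0,0],
  ],
  translation=[
    [0,-0.001,0.05],
    [0,-0.001,0.09],
    [0,-0.001,0.109],
    [0,-0.001,0.116],
    [0,-0.001,0.116],
    [0,-0.001,0.116],
    [0,-0.001,0.116],
    [0,-0.001,0.116],
    [0,-0.001,0.116],
    [0,-0.001,0.116],
    [0,-0.001,0.116],
    [0,-0.001,0.116],
  ],
  grip=[0,0,0,0,0,0.3,0.36,0.42,0.47,0.6,1,1],
  force=25,
)

```text
clock: 23.1
tool_pos: [0.6172, 0.2429, 0.0549]
eef_rot: [0.977, 0.214, 0.0, 0.0]
contact_force: [-0.3, -0.8, 2.6]
opening: 0.541
finger_force: 25.0
```

Call:
jog_arm(
  turn=[
    [0,0,0],
    [0,0,0],
    [0,0,0],
    [0,0,0],
    [0,0,0],
    [0,0,0],
    [0,0,0],
  ],
  translation=[
    [0,0,-0.008],
    [0,0,-0.02],
    [0,0,-0.05],
    [0,0,-0.09],
    [0,0,-0.12],
    [0,0,-0.12],
    [0,0,-0.12],
  ],
  grip=[1,1,1,1,1,1,1],
)

```text
clock: 23.98
tool_pos: [0.6163, 0.2424, 0.1736]
eef_rot: [0.977, 0.214, -0.001, 0.0]
contact_force: [-0.5, -0.7, -3.4]
opening: 0.543
finger_force: 25.0
```

```bash
python3 - <<'E'
from h import *
go(.4295,.3625,.18,np.radians(142.5))
E
```

```text
tcp [0.6163 0.2424 0.1736] yaw 24.7 q7 -1.99 F [-0.5 -0.7 -3.4] open 47.8 t 23.975
shift [-0.1194 -0.1873 -0.0063] turn z 1.086 or -2.055
```

Call:
jog_arm(
  turn=[
    [0,0,-2.055],
    [0,0,-2.055],
    [0,0,-2.055],
    [0,0,-2.055],
    [0,0,-2.055],
    [0,0,-2.055],
    [0,0,-2.055],
    [0,0,-2.055],
    [0,0,-2.055],
    [0,0,-2.055],
    [0,0,-2.055],
    [0,0,-2.055],
    [0,0,-2.055],
    [0,0,-2.055],
  ],
  translation=[
    [-0.119,-0.187,-0.006],
    [-0.119,-0.187,-0.006],
    [-0.119,-0.187,-0.006],
    [-0.119,-0.187,-0.006],
    [-0.119,-0.187,-0.006],
    [-0.119,-0.187,-0.006],
    [-0.119,-0.187,-0.006],
    [-0.119,-0.187,-0.006],
    [-0.119,-0.187,-0.006],
    [-0.119,-0.187,-0.006],
    [-0.119,-0.187,-0.006],
    [-0.119,-0.187,-0.006],
    [-0.119,-0.187,-0.006],
    [-0.119,-0.187,-0.006],
  ],
  grip=[1,1,1,1,1,1,1,1,1,1,1,1,1,1],
)

```text
clock: 25.72
tool_pos: [0.4306, 0.363, 0.1805]
eef_rot: [0.322, 0.947, -0.0, 0.0]
contact_force: [0.2, 0.4, -2.6]
opening: 0.543
finger_force: 25.0
```

```bash
python3 - <<'E'
from h import *
snap(6)
go(.4295,.3625,.0285,np.radians(142.5))
fit("adapter_mid",[.6145,.243,.016],[.13,.054,.032])
E
```

```text
tcp [0.4307 0.3631 0.1807] yaw 142.4 q7 -0.72 F [ 0.1 -0.2 -3.1] open 47.7 t 25.825
shift [ 0.0006 -0.0011  0.1522] turn z -0.001 or 3.14Traceback (most recent call last):
  File "<stdin>", line 4, in <module>
  File "h.py", line 37, in fit
    y0=min(np.arange(0,np.pi,np.pi/12),key=lambda y:cost([*pos,y]))
  File "h.py", line 37, in <lambda>
    y0=min(np.arange(0,np.pi,np.pi/12),key=lambda y:cost([*pos,y]))
                                                    ~~~~^^^^^^^^^^
  File "h.py", line 36, in cost
    return t/len(M)
           ~^~~~~~~
ZeroDivisionError: division by zero
```

Call:
jog_arm(
  turn=[
    [0,0,0],
    [0,0,0],
    [0,0,0],
    [0,0,0],
    [0,0,0],
    [0,0,0],
    [0,0,0],
    [0,0,0],
    [0,0,0],
  ],
  translation=[
    [0.001,-0.001,0.05],
    [0.001,-0.001,0.09],
    [0.001,-0.001,0.12],
    [0.001,-0.001,0.14],
    [0.001,-0.001,0.149],
    [0.001,-0.001,0.151],
    [0.001,-0.001,0.1525],
    [0.001,-0.001,0.1535],
    [0.001,-0.001,0.1535],
  ],
  grip=[1,1,1,1,1,1,1,1,1],
)

```text
clock: 27.05
tool_pos: [0.4296, 0.3632, 0.0278]
eef_rot: [0.322, 0.947, 0.001, 0.0]
contact_force: [0.1, 0.1, -0.6]
opening: 0.546
finger_force: 25.0
```

Call:
jog_arm(
  turn=[
    [0,0,0],
    [0,0,0],
    [0,0,0],
  ],
  translation=[
    [0,0,0.0005],
    [0,0,0.001],
    [0,0,0.001],
  ],
  grip=[1,1,1],
)

```text
clock: 27.42
tool_pos: [0.4297, 0.3632, 0.0278]
eef_rot: [0.322, 0.947, 0.001, 0.001]
contact_force: [-0.5, -2.1, 9.5]
opening: 0.542
finger_force: 25.0
```

Call:
jog_arm(
  turn=[
    [0,0,0],
    [0,0,0],
    [0,0,0],
    [0,0,0],
    [0,0,0],
    [0,0,0],
    [0,0,0],
    [0,0,0],
    [0,0,0],
    [0,0,0],
  ],
  translation=[
    [0,0,-0.0005],
    [0,0,-0.0005],
    [0,0,-0.0005],
    [0,0,-0.0005],
    [0,0,-0.02],
    [0,0,-0.06],
    [0,0,-0.12],
    [0,0,-0.17],
    [0,0,-0.18],
    [0,0,-0.18],
  ],
  grip=[0.6,0.4,0,0,0,0,0,0,0,0],
)

```text
clock: 28.68
tool_pos: [0.4295, 0.3626, 0.2061]
eef_rot: [0.322, 0.947, -0.0, 0.0]
contact_force: [0.3, 0.3, -1.0]
opening: 1.0
finger_force: 0.0
```

```bash
python3 - <<'E'
from h import *
snap(7)
for c in P: print([(round(d['p'],2),np.round(d['position'],3)) for d in models.place_of(c,"adapter_mid")])
go(.6145,.243,.17,np.radians(92))
a=cv2.imread("pics/top7.png")[120:320,90:290];b=cv2.imread("pics/scene7.png")[260:420,340:550]
cv2.imwrite("pics/v7.png",np.hstack([cv2.resize(i,(400,400),interpolation=2) for i in(a,b)]))
E
```

```text
[(0.7, array([0.614, 0.241, 0.015]))]
[]
tcp [0.4289 0.362  0.2045] yaw 142.5 q7 -0.68 F [ 0.1 -0.5  0.7] open 88.3 t 28.875
shift [-0.2197  0.0187  0.0344] turn z 0.881 or -2.26
```

View pics/v7.png

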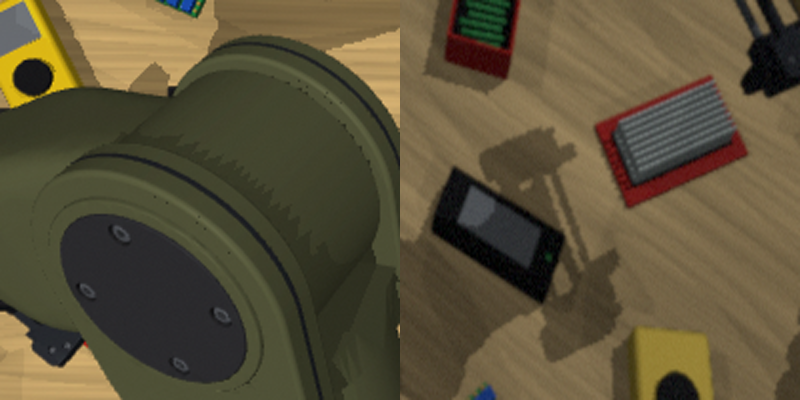

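Call:
jog_arm(
  turn=[
    [0,0,0.881],
    [0,0,0.881],
    [0,0,0.881],
    [0,0,0.881],
    [0,0,0.881],
    [0,0,0.881],
    [0,0,0.881],
    [0,0,0.881],
  ],
  translation=[
    [-0.235,-0.273,0],
    [-0.235,-0.273,0],
    [-0.235,-0.273,0],
    [-0.235,-0.273,0],
    [-0.235,-0.273,0],
    [-0.235,-0.273,0],
    [-0.235,-0.273,0],
    [-0.235,-0.273,0],
  ],
  grip=[0,0,0,0,0,0,0,0],
)

```text
clock: 29.88
tool_pos: [0.4493, 0.0041, 0.2058]
eef_rot: [0.694, 0.72, 0.0, -0.001]
contact_force: [-0.4, 0.2, -0.5]
opening: 1.004
finger_force: 0.0
```

```bash
python3 - <<'E'
from h import *
snap(8)
q=fit("adapter_mid",[.6145,.243,.016],[.13,.054,.032])
go(q[0],q[1],.17,q[3])
fit("sink_mid",[.4295,.3625,.0185],[.12,.048,.027])
E
```

```text
scene adapter_mid off 1.6 p 0.64 n 2023
top adapter_mid off 1.5 p 0.76 n 1628
adapter_mid xyz [0.6172 0.2426 0.015 ] yaw 95.9 cost 0.058
tcp [0.4494 0.0049 0.2062] yaw 92.2 q7 -0.93 F [0.  0.  0.4] open 87.9 t 30.075
shift [0.2311 0.1767 0.0364] turn z -0.065 or 3.076
scene sink_mid off 0.8 p 0.85 n 1441
top sink_mid off 0.1 p 0.72 n 1519
sink_mid xyz [0.43   0.3627 0.0148] yaw 142.5 cost 0.046
```

Call:
jog_arm(
  turn=[
    [0,0,-0.06],
    [0,0,-0.06],
    [0,0,-0.06],
    [0,0,-0.06],
    [0,0,-0.06],
    [0,0,-0.06],
    [0,0,-0.06],
  ],
  translation=[
    [0.231,0.177,0.036],
    [0.231,0.177,0.036],
    [0.231,0.177,0.036],
    [0.231,0.177,0.036],
    [0.231,0.177,0.036],
    [0.231,0.177,0.036],
    [0.231,0.177,0.036],
  ],
  grip=[0,0,0,0,0,0,0],
)

```text
clock: 31.05
tool_pos: [0.6175, 0.2398, 0.1698]
eef_rot: [0.672, 0.74, -0.001, 0.0]
contact_force: [-1.0, -0.5, 0.1]
opening: 1.001
finger_force: 0.0
```

```bash
python3 - <<'E'
from h import *
go(.6172,.2426,.024,np.radians(95.9))
E
```

```text
tcp [0.6175 0.2398 0.1698] yaw 95.5 q7 -0.96 F [-1.  -0.5  0.1] open 88.1 t 31.05
shift [3.000e-03 1.000e-04 1.458e-01] turn z -0.007 or 3.134
```

Call:
jog_arm(
  turn=[
    [0,0,0],
    [0,0,0],
    [0,0,0],
    [0,0,0],
    [0,0,0],
    [0,0,0],
    [0,0,0],
    [0,0,0],
    [0,0,0],
    [0,0,0],
    [0,0,0],
    [0,0,0],
  ],
  translation=[
    [0.001,0,0.05],
    [0.001,0,0.1],
    [0.001,0,0.13],
    [0.001,0,0.144],
    [0.001,0,0.144],
    [0.001,0,0.144],
    [0.001,0,0.144],
    [0.001,0,0.144],
    [0.001,0,0.144],
    [0.001,0,0.144],
    [0.001,0,0.144],
    [0.001,0,0.144],
  ],
  grip=[0,0,0,0,0,0.25,0.3,0.35,0.4,0.6,1,1],
  force=30,
)

```text
clock: 32.55
tool_pos: [0.618, 0.2414, 0.0267]
eef_rot: [0.673, 0.74, -0.0, 0.0]
contact_force: [-1.7, -1.9, 5.0]
opening: 0.607
finger_force: 30.0
```

Call:
jog_arm(
  turn=[
    [0,0,0],
    [0,0,0],
    [0,0,0],
    [0,0,0],
    [0,0,0],
    [0,0,0],
    [0,0,0],
  ],
  translation=[
    [0,0,-0.008],
    [0,0,-0.02],
    [0,0,-0.05],
    [0,0,-0.09],
    [0,0,-0.13],
    [0,0,-0.13],
    [0,0,-0.13],
  ],
  grip=[1,1,1,1,1,1,1],
)

```text
clock: 33.42
tool_pos: [0.6177, 0.2404, 0.1552]
eef_rot: [0.673, 0.74, -0.001, 0.0]
contact_force: [-0.5, -0.3, -3.5]
opening: 0.61
finger_force: 30.0
```

```bash
python3 - <<'E'
from h import *
go(.6263,-.0088,.15,np.radians(159.2))
E
```

```text
tcp [0.6177 0.2404 0.1552] yaw 95.4 q7 -0.97 F [-0.5 -0.3 -3.5] open 53.7 t 33.425
shift [-0.2489 -0.0151  0.0056] turn z -1.113 or 2.029
```

Call:
jog_arm(
  turn=[
    [0,0,-1.113],
    [0,0,-1.113],
    [0,0,-1.113],
    [0,0,-1.113],
    [0,0,-1.113],
    [0,0,-1.113],
    [0,0,-1.113],
    [0,0,-1.113],
    [0,0,-1.113],
    [0,0,-1.113],
  ],
  translation=[
    [-0.249,-0.015,0.005],
    [-0.249,-0.015,0.005],
    [-0.249,-0.015,0.005],
    [-0.249,-0.015,0.005],
    [-0.249,-0.015,0.005],
    [-0.249,-0.015,0.005],
    [-0.249,-0.015,0.005],
    [-0.249,-0.015,0.005],
    [-0.249,-0.015,0.005],
    [-0.249,-0.015,0.005],
  ],
  grip=[1,1,1,1,1,1,1,1,1,1],
)

```text
clock: 34.67
tool_pos: [0.6268, -0.0078, 0.1512]
eef_rot: [0.181, 0.984, -0.0, 0.0]
contact_force: [-0.4, -0.3, -2.1]
opening: 0.609
finger_force: 30.0
```

```bash
python3 - <<'E'
from h import *
go(.6263,-.0088,.0315,np.radians(159.2))
E
```

```text
tcp [ 0.6268 -0.0078  0.1512] yaw 159.2 q7 0.32 F [-0.4 -0.3 -2.1] open 53.6 t 34.675
shift [ 0.0002 -0.001   0.1197] turn z -0.0 or 3.141
```

Call:
jog_arm(
  turn=[
    [0,0,0],
    [0,0,0],
    [0,0,0],
    [0,0,0],
    [0,0,0],
    [0,0,0],
    [0,0,0],
    [0,0,0],
  ],
  translation=[
    [0,-0.001,0.05],
    [0,-0.001,0.09],
    [0,-0.001,0.11],
    [0,-0.001,0.117],
    [0,-0.001,0.1185],
    [0,-0.001,0.1195],
    [0,-0.001,0.1205],
    [0,-0.001,0.1205],
  ],
  grip=[1,1,1,1,1,1,1,1],
)

```text
clock: 35.67
tool_pos: [0.6271, -0.0088, 0.0317]
eef_rot: [0.18, 0.984, 0.0, 0.001]
contact_force: [-0.0, -0.4, 0.5]
opening: 0.614
finger_force: 30.0
```

Call:
jog_arm(
  turn=[
    [0,0,0],
    [0,0,0],
    [0,0,0],
  ],
  translation=[
    [0,0,0.0005],
    [0,0,0.001],
    [0,0,0.001],
  ],
  grip=[1,1,1],
)

```text
clock: 36.05
tool_pos: [0.6272, -0.0088, 0.0317]
eef_rot: [0.18, 0.984, -0.0, 0.001]
contact_force: [-2.4, -1.5, 9.7]
opening: 0.611
finger_force: 30.0
```

Call:
jog_arm(
  turn=[
    [0,0,0],
    [0,0,0],
    [0,0,0],
    [0,0,0],
    [0,0,0],
    [0,0,0],
    [0,0,0],
    [0,0,0],
    [0,0,0],
    [0,0,0],
    [0,0,0],
    [0,0,0],
    [0,0,0],
    [0,0,0],
    [0,0,0],
  ],
  translation=[
    [0,0,-0.0005],
    [0,0,-0.0005],
    [0,0,-0.0005],
    [0,0,-0.0005],
    [0,0,-0.02],
    [0,0,-0.06],
    [0,0,-0.12],
    [0,0,-0.18],
    [0,0,-0.2],
    [0.03,-0.04,-0.2],
    [0.06,-0.09,-0.2],
    [0.1,-0.15,-0.2],
    [0.134,-0.21,-0.2],
    [0.134,-0.21,-0.2],
    [0.134,-0.21,-0.2],
  ],
  grip=[0.5,0.3,0,0,0,0,0,0,0,0,0,0,0,0,0],
)

```text
clock: 37.92
tool_pos: [0.4263, -0.1583, 0.2298]
eef_rot: [0.181, 0.983, -0.0, 0.0]
contact_force: [0.7, 0.4, 0.0]
opening: 1.0
finger_force: 0.0
```

```bash
python3 - <<'E'
from h import *
snap(9)
fit("adapter_mid",[.6265,-.0088,.021],[.13,.054,.032])
E
```

```text
scene adapter_mid off 0.6 p 0.71 n 1711
top adapter_mid off 0.8 p 0.86 n 1557
adapter_mid xyz [ 0.6266 -0.0097  0.0181] yaw 158.8 cost 0.056
```

View pics/scene9.png

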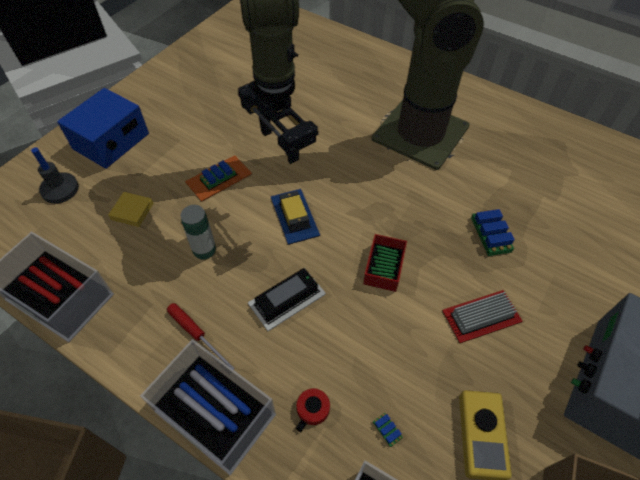

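View pics/top9.png

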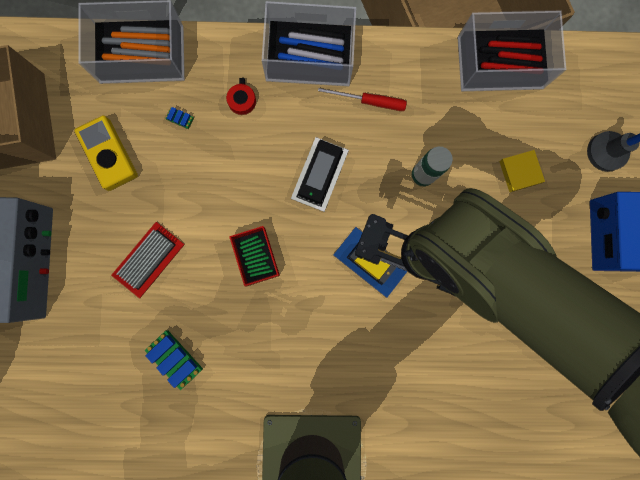

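Both pictures show every part upright on its own mat. In the scene view the relay is at (218,173), the transformer at (294,211), the adapter at (286,294) and the sink at (484,312). The bin (385,262) and the can (198,232) are where they were, and the arm is clear of everything.

```bash
python3 -c "
from plant import r
print(r.finish_job())"
```

```text
the job is handed in; nothing more can be done
None
```

The job is handed in at about 38 s on the robot's clock: all four parts were taken off top-down and set upright on their own mats, measured within about 2 mm of centre, with the bin, the can and the parts already laid out looking unmoved in the final pictures.

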